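# Stroke down the die-selector keys up to the size pointer

### The job

Set the sheet punch for the sheet size shown by its pointer: with closed fingers, start at the key beside the upright side guide and stroke lightly along the row of steel keys, pushing each one fully down in turn, up to the small pointer on the ledge beside the row. Make it one pass, keeping the fingertips on or just above the row until the last key is down, and leave up every key whose centre lies beyond the pointer. Do not shift the pointer, and grasp or move nothing that stands round the punch.

Things in the scene. Friction and masses are not known exactly. Their poses are not given: they have to be found in the camera images.
- punch: die selector of a sheet punch: fixed low grey box, 90 mm deep (x), 250 mm wide (y), flat top (deck) 40 mm above the table, bare but for keys and guide. Origin under its centre on the table, z up, y along the row of keys toward the side guide. Five keys on the line x = 0 at y = +80, +40, 0, -40, -80 mm. Along its -x side a 28 mm high aluminium ledge carries the size pointer.
- guide_top (a point): middle of the top edge of the side guide: an upright aluminium plate 6 mm thick across the +y end of the selector, 43 mm from the centre of the first key, top 12 mm above the deck
- key0 (a joint): the key nearest the side guide: how far it is pressed down, 0 (up) to 0.006 m (fully down). It needs about 2 N, has no spring and stays where it is left. Down counts from 0.004 m; it cannot be pulled up again by the fingers.
- key0_top (a point): centre of the top of the key nearest the side guide: a round steel key of 33 mm diameter with a shallow sloping dome (slopes up to 31 degrees), so that a fingertip sliding along the row rides onto it and pushes it down; top 7 mm above the deck when up, 1 mm when fully down
- key1 (a joint): key number 2 counted from the side guide: how far it is pressed down, 0 (up) to 0.006 m (fully down). It needs about 2 N, has no spring and stays where it is left. Down counts from 0.004 m; it cannot be pulled up again by the fingers.
- key1_top (a point): centre of the top of key number 2 counted from the side guide: a round steel key of 33 mm diameter with a shallow sloping dome (slopes up to 31 degrees), so that a fingertip sliding along the row rides onto it and pushes it down; top 7 mm above the deck when up, 1 mm when fully down
- key2 (a joint): key number 3 counted from the side guide: how far it is pressed down, 0 (up) to 0.006 m (fully down). It needs about 2 N, has no spring and stays where it is left. Down counts from 0.004 m; it cannot be pulled up again by the fingers.
- key2_top (a point): centre of the top of key number 3 counted from the side guide: a round steel key of 33 mm diameter with a shallow sloping dome (slopes up to 31 degrees), so that a fingertip sliding along the row rides onto it and pushes it down; top 7 mm above the deck when up, 1 mm when fully down
- key3 (a joint): key number 4 counted from the side guide: how far it is pressed down, 0 (up) to 0.006 m (fully down). It needs about 2 N, has no spring and stays where it is left. Down counts from 0.004 m; it cannot be pulled up again by the fingers.
- key3_top (a point): centre of the top of key number 4 counted from the side guide: a round steel key of 33 mm diameter with a shallow sloping dome (slopes up to 31 degrees), so that a fingertip sliding along the row rides onto it and pushes it down; top 7 mm above the deck when up, 1 mm when fully down
- key4 (a joint): the last key, farthest from the side guide: how far it is pressed down, 0 (up) to 0.006 m (fully down). It needs about 2 N, has no spring and stays where it is left. Down counts from 0.004 m; it cannot be pulled up again by the fingers.
- key4_top (a point): centre of the top of the last key, farthest from the side guide: a round steel key of 33 mm diameter with a shallow sloping dome (slopes up to 31 degrees), so that a fingertip sliding along the row rides onto it and pushes it down; top 7 mm above the deck when up, 1 mm when fully down
- size_pointer (a joint): position of the size pointer along the row, in m from the centre line of the first key (the one by the side guide) toward the far end; key number n is at 0.040*(n-1). It slides stiffly (3 N) and must stay as it is set
- pointer_tip (a point): tip of the small black pointer (12 mm wide) on the ledge, 48 mm to the -x side of the line of keys, 1 mm below the deck's level
- spool: wooden thread spool with white thread, 47 mm diameter, 60 mm high, standing on the table beside the selector, on its side away from the pointer; origin under its centre; leave alone
- weight: steel press weight with a small knob, 55x60x53 mm high, standing beside the selector, on its side away from the pointer; origin under its centre; leave alone
- tape: small roll of black tape lying flat, 58 mm diameter, 19 mm high, on the table beyond the fixed wooden tool tray (32 mm high) that lies to the left of the selector; origin under its centre; leave alone

How it is judged (in metres and radians):
On the way, in this order (a step that is already met when the one before it is completed fails the run):
1. first key from the side guide is down (value of joint key0 above 0.004 m), for 0.05 s.
2. second key from the side guide is down (value of joint key1 above 0.004 m), for 0.05 s.
At the end, for the whole second after the job is handed in: keys on the side-guide side of the pointer are down (4 mm or more of 6), keys beyond it up (under 2 mm); one centred within 6 mm of the pointer may be either; pointer within 5 mm and spool, weight and tape within 20 mm of their start (value of joint each of key0, key1 above 0.004 m and (value of joint size_pointer below 0.086 m or value of joint key2 above 0.004 m) and (value of joint size_pointer below 0.126 m or value of joint key3 above 0.004 m) and (value of joint size_pointer above 0.074 m or value of joint key2 below 0.002 m) and (value of joint size_pointer above 0.114 m or value of joint key3 below 0.002 m) and (value of joint size_pointer above 0.154 m or value of joint key4 below 0.002 m) and distance of pointer_tip from where it was at the start of the episode below 0.005 m and distance of each of spool, weight, tape from where it was at the start of the episode below 0.02 m); the robot touches nothing.
It fails at once if a key beyond the size pointer was pressed ((value of joint size_pointer below 0.074 m and value of joint key2 above 0.003 m) or (value of joint size_pointer below 0.114 m and value of joint key3 above 0.003 m) or (value of joint size_pointer below 0.154 m and value of joint key4 above 0.003 m)).
It fails at once if a key was pressed before its neighbour on the side-guide side ((value of joint key1 above 0.004 m and value of joint key0 below 0.003 m) or (value of joint key2 above 0.004 m and value of joint key1 below 0.003 m) or (value of joint key3 above 0.004 m and value of joint key2 below 0.003 m) or (value of joint key4 above 0.004 m and value of joint key3 below 0.003 m)).
It fails at once if the fingers left the row between its first and last key (grasp point over 70 mm above the deck or over 45 mm to the side) (value of joint key0 above 0.004 m and ((value of joint size_pointer above 0.046 m and value of joint key1 below 0.004 m) or (value of joint size_pointer above 0.086 m and value of joint key2 below 0.004 m) or (value of joint size_pointer above 0.126 m and value of joint key3 below 0.004 m)) and (z of the grasp point in the frame of punch above 0.11 m or x of the grasp point in the frame of punch above 0.045 m or x of the grasp point in the frame of punch below -0.045 m)).
It fails at once if the selector was pressed with more than 35 N (contact force between the fingers and punch above 35 N).
It fails at once if the size pointer was shifted, or a thing standing near the selector was moved or lifted (distance of pointer_tip from where it was at the start of the episode above 0.005 m or distance of any of spool, weight, tape from where it was at the start of the episode above 0.02 m).
It also fails if it takes over 38 s, if anything falls off the work surface, if the arm or the gripper's body presses on something with over 40 N, if the wrist force passes 120 N, or if a joint passes its speed limit or range.

### The arm

A 7-joint arm with a two-finger parallel gripper is mounted at the origin on the work surface; the furniture and walls round the work are solid. World frame = base frame: x ahead of the robot, y to its left, z up, the work surface at z = 0. Lengths are in mm, angles in rad, forces in N, time in s.
With the tool pointing down it reaches from about 425 to 825 mm from the base axis. Payload 3.6 kg.
Tool frame: the origin (TCP) lies on the centre line of the jaws, within the pads' length; the fingertips stand env.tip_reach ahead of it and the grasp point (between the pads) lies 11 mm behind it (env.tip_reach is the distance from the TCP to the fingertips, in mm); z points along the fingers, y is the direction in which the jaws open and shut (so a half turn about z gives the same grasp; the last joint's range is limited). The gripper opens to 93 mm and grips with 3 to 60 N. Pads are 15 mm wide; open, the fingers measure 128 mm over their backs; the gripper's body (75 mm by 188 mm) begins 65 mm behind the grasp point.
Start: joints at [1.315, 0.615, -0.013, 1.423, 0.008, 1.103, -0.04], TCP at [148.073, -632.88, 226.64] pointing down, gripper open.
Joint ranges: [-3.12, 3.12], [-0.3, 2.06], [-1.34, 1.32], [0.26, 2.42], [-1.36, 4.5], [0.01, 1.98], [-2.84, 2.84]. Speed limits (rad/s): [2.79, 2.79, 3.14, 3.14, 3.14, 3.14, 3.14].

### API

Orientations are given as a unit quaternion [x, y, z, w].
In Python, from plant import telemetry, optics, sign_off, env gives the robot as it stands. The module is installed in compiled form; this text tells all that it offers.
- The arm moves only by the shell command python3 -m jog 'ROWS'. ROWS is JSON, a list of rows, each an object with "fingers": the opening, from 0 (shut) to 1 (fully open); "linear": the shift along the tool's x, y, z in cm, a list of three; "twist": the turn about the tool's z in degrees. A call has 1 to 12 rows; each row is the pose to reach, as a shift and turn from the pose commanded when the call began, along the tool's axes at that moment; what a row does not reach only later rows make up. A row lasts 1/10 s, in which the tool goes at most 50 mm and 8.59 degrees, less where a joint would pass 70% of its speed; a pose out of reach is approached as far as the arm can. A call with a gripper value outside its range is refused whole. The fingers move at their own pace and stop on an object; the grip force is fixed at half the most. Time passes only in rows, so rows that repeat a pose let the fingers close. It gives the time, the measured TCP pose, the force and the opening at its end, in the units of the state.
- telemetry.get_state(): the state, without advancing time (a new reading comes with each control period).
- optics.get_image(name): name is "scene" or "top" or "wrist"; returns the picture (400x640x3 uint8, red, green, blue); there is no depth.
- optics.get_calibration(name): a dict with "K" (3x3 intrinsics, pixels), "R" (3x3) and "t" (3): a world point X has camera coordinates R X + t. Camera axes: x right, y down, z forward; pixel columns grow to the right and rows downward; lengths in mm; the calibration is good to about 2 mm. A picture is of the moment at which its call begins: read the wrist's pose just before it. get_calibration takes no time and is no camera call; for the wrist camera it gives the pose at the moment of the call.
- sign_off(): hands the job in, once; it reports no verdict.
Trained networks look in the newest picture that a camera, given by its name, has taken for a name from the list of things; names that differ only in an ending like _2 or _b are one class to them, and where a whole thing is asked for, a point or a joint stands for the part that bears it (a point fixed in the world has none). Each returns a list of dicts, best first, with "p" (0 to 1); they miss things now and then, are a little off and sometimes report something else, mostly with a low value. They report only what shows in the picture. A call takes as long as a camera call.
- optics.regions_of(camera, target): "region" (400x640 bool, what is visible of it).
- optics.landmark_of(camera, target): "position" ([x, y, z] in mm, in world coordinates, good to about 4 mm: a listed point, or the origin of a listed thing).
The state is a dict: "clock": time; "joint_pos": joint angles; "joint_velocities": joint speeds; "joint_torque": joint torques, N m; "ee_pos": TCP position; "tcp_rot": TCP orientation; "ft_force": force on the tool from outside, world axes, zero at the start; "wrist_torque": the same for the moment, N m; "finger_gap": opening from 0.0 (shut) to 1.0 (fully open).
Only numpy, scipy, OpenCV 4.12 (cv2) and the standard library are available. Lean on these libraries where they do the work, as an engineer would, in place of code of your own. Each camera call takes 0.05 s, during which the arm holds its last target.

## Working session

There is one attempt and no reset: what is moved stays moved. The work goes in short steps, Python scripts to look and compute and a shell command to move; the robot and the scene stay as the last step left them, time stands still between calls to the robot, and variables do not carry over. Pictures are saved under pics/ and viewed, and the job is handed in when it is done.

```bash
mkdir -p pics
python3 - <<'E'
from plant import telemetry, optics, env
import cv2
s=telemetry.get_state()
for k in s: print(k,s[k])
print(env.tip_reach)
for c in ["scene","top","wrist"]:
    im=optics.get_image(c); cv2.imwrite(f"pics/{c}0.png",im[:,:,::-1])
    for t in ["punch","guide_top","key0_top","key1_top","key2_top","key3_top","key4_top","pointer_tip"]:
        r=optics.landmark_of(c,t); print(c,t,[(x["position"],round(x["p"],2)) for x in r[:2]])
E
```

```text
clock 0.0
joint_pos [ 1.31449668  0.61589924 -0.01261583  1.42489375  0.0080935   1.10338661
 -0.04039714]
joint_velocities [ 0.00088735  0.0006129   0.00100346 -0.00080753 -0.00036861 -0.00034983
 -0.00057769]
joint_torque [-4.19622438e-04 -4.58948636e+01  2.09212890e-01 -1.65745085e+01
 -6.09508459e-02  2.05288577e-02  2.22978515e-04]
ee_pos [ 147.89388465 -632.16137436  225.4958161 ]
tcp_rot [ 9.93401693e-01  1.14679845e-01 -1.60665725e-04 -1.25826306e-03]
ft_force [-0.33537212  1.02606631 -0.3255529 ]
wrist_torque [ 0.0449028  -0.02196937  0.05021114]
finger_gap 0.9982549432888255
8.0
scene punch [([509.3, -302.4, 5.6], 0.67)]
scene guide_top [([629.1, -287.0, 54.9], 0.72)]
scene key0_top [([586.6, -289.3, 47.2], 0.4)]
scene key1_top [([547.5, -297.8, 45.4], 0.38)]
scene key2_top [([507.9, -303.8, 45.0], 0.56)]
scene key3_top [([468.2, -305.8, 47.1], 0.37)]
scene key4_top [([428.2, -310.6, 49.6], 0.41)]
scene pointer_tip [([469.5, -260.9, 40.7], 0.44)]
top punch [([504.6, -303.5, 1.4], 0.83)]
top guide_top [([628.7, -288.5, 49.7], 0.94)]
top key0_top [([587.4, -292.9, 44.9], 0.63)]
top key1_top [([547.8, -300.7, 47.9], 0.5)]
top key2_top [([505.5, -303.3, 48.2], 0.58)]
top key3_top [([462.5, -305.7, 46.5], 0.67)]
top key4_top [([424.2, -311.6, 45.2], 0.62)]
top pointer_tip [([472.2, -262.2, 40.3], 0.45), ([564.2, -390.3, 1.6], 0.32)]
wrist punch []
wrist guide_top []
wrist key0_top []
wrist key1_top []
wrist key2_top []
wrist key3_top []
wrist key4_top []
wrist pointer_tip []
```

View pics/scene0.png

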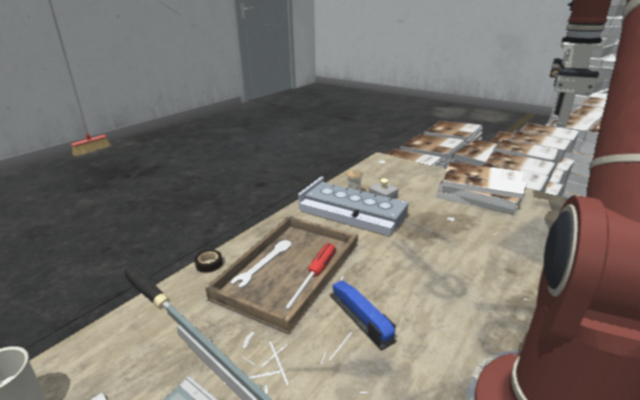

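View pics/top0.png

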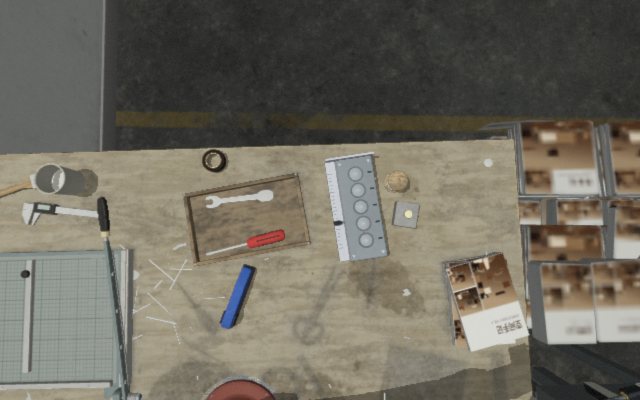

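Run:
```python
import cv2
from plant import optics
im=cv2.imread("pics/top0.png")
for n in ["top","scene"]:
    print(n,optics.get_calibration(n))
```

```text
top {'K': array([[364.51788319,   0.        , 321.61902217],
       [  0.        , 364.51788319, 196.44931878],
       [  0.        ,   0.        ,   1.        ]]), 'R': array([[-0.0281634 , -0.99953002, -0.01210637],
       [-0.9962716 ,  0.02905548, -0.0812322 ],
       [ 0.08154578,  0.00977346, -0.99662168]]), 't': array([-196.32868802,  540.41158622,  872.85600478])}
scene {'K': array([[388.36964189,   0.        , 320.7957962 ],
       [  0.        , 388.36964189, 199.42174224],
       [  0.        ,   0.        ,   1.        ]]), 'R': array([[-0.79749065, -0.60314593, -0.01495474],
       [-0.27520739,  0.38571873, -0.88061453],
       [ 0.5369074 , -0.6981662 , -0.4735973 ]]), 't': array([308.49499567, 288.24526111, 509.10977665])}
```

The pointer (338,223) in the top view lies between key 3 (361,207) and key 4 (364,224), slightly on the near side of key 4. So keys 1–3 go down, and I'll check this with a close view. First I move above the row with the fingers closing.

```bash
python3 -m jog '[{"fingers":0,"linear":[1.5,-0.8,0],"twist":0},{"fingers":0,"linear":[4.5,-2.4,0],"twist":0.5},{"fingers":0,"linear":[8,-4.2,0],"twist":1},{"fingers":0,"linear":[12,-6.3,0],"twist":2},{"fingers":0,"linear":[16,-8.4,0],"twist":3},{"fingers":0,"linear":[20,-10.5,0],"twist":4},{"fingers":0,"linear":[24,-12.6,0],"twist":5},{"fingers":0,"linear":[28,-14.7,0],"twist":6},{"fingers":0,"linear":[32,-16.8,0],"twist":6.5},{"fingers":0,"linear":[36,-18.9,0],"twist":6.5},{"fingers":0,"linear":[38,-20,0],"twist":6.5},{"fingers":0,"linear":[38,-20,0],"twist":6.5}]'
cat > look.py <<'E'
from plant import telemetry, optics
import cv2,sys,numpy as np
from scipy.spatial.transform import Rotation as Ro
tag=sys.argv[1]
s=telemetry.get_state(); print(s["clock"],s["ee_pos"],s["tcp_rot"],s["ft_force"],s["finger_gap"])
print(Ro.from_quat(s["tcp_rot"]).as_matrix().round(4))
c=optics.get_calibration("wrist"); im=optics.get_image("wrist"); cv2.imwrite(f"pics/wrist{tag}.png",im[:,:,::-1])
np.savez(f"w{tag}.npz",**c)
print("cam centre",-c["R"].T@c["t"],"axis",c["R"][2])
for cam in ["wrist","top"]:
  if cam=="top": optics.get_image("top")
  for t in ["guide_top","key0_top","key1_top","key2_top","key3_top","key4_top","pointer_tip"]:
    print(cam,t,[(np.round(x["position"],1).tolist(),round(x["p"],2)) for x in optics.landmark_of(cam,t)[:2]])
E
python3 look.py 1
```

```text
clock: 2.55
ee_pos: [477.0, -345.3, 226.7]
tcp_rot: [0.998, 0.063, 0.001, -0.002]
ft_force: [-0.9, -0.6, 0.0]
finger_gap: 0.022
2.55 [ 477.00367414 -345.29025429  226.65186365] [ 0.99798649  0.06338694  0.00145997 -0.0017099 ] [-0.85073481 -0.6064384   0.041889  ] 0.021666935102409343
[[ 0.992   0.1265  0.0027]
 [ 0.1265 -0.992   0.0036]
 [ 0.0031 -0.0032 -1.    ]]
cam centre [ 546.64097076 -336.56436418  384.17855395] axis [-0.24838692 -0.02809797 -0.96825329]
wrist guide_top [([632.1, -284.7, 55.0], 0.65)]
wrist key0_top [([579.9, -294.9, 45.8], 0.85), ([508.6, -303.3, 46.6], 0.53)]
wrist key1_top [([542.9, -295.9, 47.5], 0.75)]
wrist key2_top [([508.4, -303.5, 46.6], 0.91)]
wrist key3_top [([461.3, -306.8, 46.1], 0.83)]
wrist key4_top [([428.9, -313.4, 46.4], 0.87)]
wrist pointer_tip [([580.0, -295.6, 47.7], 0.73), ([469.7, -255.1, 39.0], 0.46)]
top guide_top [([630.1, -285.5, 50.5], 0.9)]
top key0_top [([588.7, -292.8, 43.8], 0.61)]
top key1_top [([548.6, -301.7, 49.5], 0.48)]
top key2_top []
top key3_top []
top key4_top []
top pointer_tip [([473.0, -264.2, 38.7], 0.54), ([562.9, -387.9, 0.0], 0.39)]
```

View pics/wrist1.png

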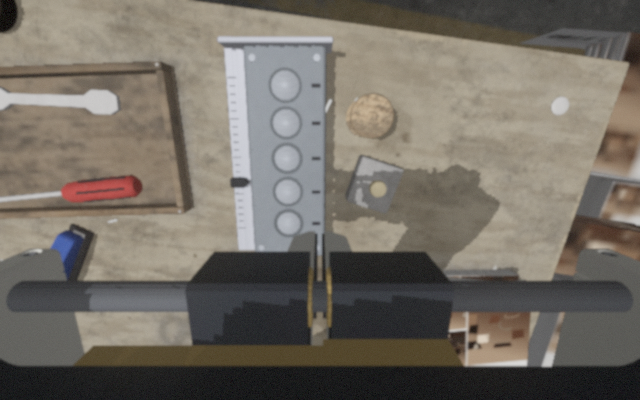

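The wrist view shows the keys at (285,84), (286,122), (287,157), (288,191) and (288,222), and the pointer tip at (250,182). That puts the pointer at about 109 mm, so keys 1–3 go down and keys 4 and 5 stay up. Next I work out the row from pixels.

```bash
cat > fit.py <<'E'
import numpy as np,cv2,sys
from plant import optics
tag=sys.argv[1]
def bp(c,uv,z):
    d=np.linalg.inv(c["K"])@np.array([uv[0],uv[1],1.]); d=c["R"].T@d; o=-c["R"].T@c["t"]
    return (o+d*(z-o[2])/d[2])
def circ(fn,roi,rr,scale=4):
    im=cv2.imread(fn,0); x0,y0,x1,y1=roi
    g=cv2.resize(im[y0:y1,x0:x1],None,fx=scale,fy=scale,interpolation=cv2.INTER_CUBIC)
    h=cv2.HoughCircles(g,cv2.HOUGH_GRADIENT,1.,rr[0]*scale*1.6,param1=80,param2=18,minRadius=int(rr[0]*scale),maxRadius=int(rr[1]*scale))
    return [] if h is None else sorted([[(q[0]+.5)/scale-.5+x0,(q[1]+.5)/scale-.5+y0,q[2]/scale] for q in h[0]],key=lambda q:q[1])
c=dict(np.load(f"w{tag}.npz"))
for q in circ(f"pics/wrist{tag}.png",(260,62,312,236),(11,18)): print("wrist",np.round(q,1),bp(c,q,43.5).round(1))
for q in ((250,182),(240,182)): print("pointer",bp(c,q,39).round(1))
c=optics.get_calibration("top")
for q in circ("pics/top0.png",(344,160,380,252),(6,10),6): print("top",np.round(q,1),bp(c,q,43.5).round(1))
E
python3 fit.py 1
python3 - <<'E'
import cv2
im=cv2.imread("pics/wrist1.png")[20:250,200:360]
cv2.imwrite("pics/z1.png",cv2.resize(im,None,fx=2.6,fy=2.6,interpolation=cv2.INTER_CUBIC))
E
```

```text
pointer [ 473.2 -261.    39. ]
pointer [ 471.7 -249.1   39. ]
```

View pics/z1.png

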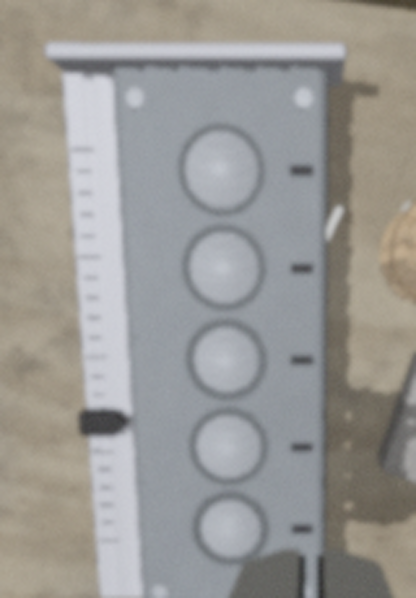

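Zoomed, the key rings are at (222,169), (225,267), (227,359), (229,446) and (230,528), and the pointer tip is at (131,421), clearly short of key 4's centre. I back-project these.

Run:
```python
import numpy as np, sys
sys.argv=["x","1"]
exec(open("fit.py").read().split("c=dict")[0])
c=dict(np.load("w1.npz"))
f=lambda u,v:((u+.5)/2.6-.5+200,(v+.5)/2.6-.5+20)
P=np.array([bp(c,f(*q),41) for q in [(222,169),(225,267),(227,359),(229,446),(230,528)]])
pt=bp(c,f(131,421),39)
ct=optics.get_calibration("top")
T=np.array([bp(ct,q,45)for q in [(355.3,174),(358,190.3),(361,207),(363.8,223.8),(366.5,240.3)]])
for A in (P,T):
    y=np.array([80,40,0,-40,-80.]); m=A.mean(0); u=(y@(A-m))/(y@y); print(A.round(1).tolist()); print("centre",m.round(1),"u",u, np.degrees(np.arctan2(u[1],u[0])))
    v=u[:2]/np.hypot(*u[:2]); print("ptr",80-(pt-m)[:2]@v)
```

```text
[[586.9, -292.3, 41.0], [547.3, -297.5, 41.0], [507.8, -302.3, 41.0], [468.2, -307.2, 41.0], [428.6, -311.7, 41.0]]
centre [ 507.7 -302.2   41. ] u [0.9893492  0.12091707 0.        ] 6.968063519724151
ptr 108.82230460644722
[[584.1, -294.1, 45.0], [544.8, -299.1, 45.0], [504.7, -304.8, 45.0], [464.7, -310.0, 45.0], [425.8, -314.9, 45.0]]
centre [ 504.8 -304.6   45. ] u [0.9918523  0.13080344 0.        ] 7.512696393019397
ptr 105.19823563485372
```

```bash
cat > st.py <<'E'
from plant import telemetry
import numpy as np
from scipy.spatial.transform import Rotation as Ro
s=telemetry.get_state(); R=Ro.from_quat(s["tcp_rot"]).as_matrix()
p=np.array(s["ee_pos"]); print(s["clock"],p.round(2),np.degrees(np.arctan2(R[1,0],R[0,0])).round(2),R[:,2].round(4),np.round(s["ft_force"],2),s["finger_gap"])
yaw=np.radians(7.0); u=np.array([np.cos(yaw),np.sin(yaw)]); 
k2=np.array([507,-302.8])
for n,y in (("k0",80),("k1",40),("k2",0)):
    t=np.r_[k2+u*y,41+8]; print(n,t.round(1),"tool cm",(R.T@(t-p)/10).round(2))
E
python3 st.py
```

```text
3.35 [ 472.48 -351.61  226.65] 6.66 [ 0.e+00  1.e-04 -1.e+00] [ 0.27  0.03 -0.12] 0.006845334096739956
k0 [ 586.4 -293.1   49. ] tool cm [11.99 -4.49 17.77]
k1 [ 546.7 -297.9   49. ] tool cm [ 7.99 -4.47 17.77]
k2 [ 507.  -302.8   49. ] tool cm [ 3.99 -4.45 17.77]
```

```bash
python3 -m jog '[{"fingers":0,"linear":[1,-0.4,0.5],"twist":0},{"fingers":0,"linear":[3,-1.2,1.8],"twist":-0.3},{"fingers":0,"linear":[5,-2,3.6],"twist":-0.3},{"fingers":0,"linear":[7,-2.8,5.6],"twist":-0.3},{"fingers":0,"linear":[9,-3.5,7.6],"twist":-0.3},{"fingers":0,"linear":[10.5,-4,9],"twist":-0.3},{"fingers":0,"linear":[11.5,-4.3,9.8],"twist":-0.3},{"fingers":0,"linear":[12,-4.5,10.2],"twist":-0.3},{"fingers":0,"linear":[12,-4.5,10.2],"twist":-0.3},{"fingers":0,"linear":[12,-4.5,10.2],"twist":-0.3},{"fingers":0,"linear":[12,-4.5,10.2],"twist":-0.3},{"fingers":0,"linear":[12,-4.5,10.2],"twist":-0.3}]'
python3 st.py
python3 look.py 2 | head -5
python3 - <<'E'
import cv2
from plant import optics
im=optics.get_image("scene")
cv2.imwrite("pics/sc2.png",cv2.resize(im[160:240,280:430,::-1],None,fx=5,fy=5,interpolation=cv2.INTER_CUBIC))
E
```

```text
clock: 4.55
ee_pos: [586.1, -293.9, 125.6]
tcp_rot: [0.998, 0.06, 0.0, 0.0]
ft_force: [-0.4, -0.0, -1.1]
finger_gap: 0.007
4.55 [ 586.14 -293.91  125.57] 6.89 [ 9.e-04 -9.e-04 -1.e+00] [-0.37 -0.01 -1.06] 0.006605854440385081
k0 [ 586.4 -293.1   49. ] tool cm [ 0.03 -0.09  7.66]
k1 [ 546.7 -297.9   49. ] tool cm [-3.97 -0.08  7.65]
k2 [ 507.  -302.8   49. ] tool cm [-7.97 -0.07  7.65]
4.55 [ 586.13983088 -293.90877304  125.56713816] [9.98192916e-01 6.00873485e-02 4.30184369e-04 4.76806386e-04] [-0.36701284 -0.00926203 -1.05846346] 0.006605854440385081
[[ 9.928e-01  1.200e-01  9.000e-04]
 [ 1.200e-01 -9.928e-01 -9.000e-04]
 [ 8.000e-04  1.000e-03 -1.000e+00]]
cam centre [ 656.12944803 -284.90566385  282.90193943] axis [-0.25034746 -0.03077661 -0.96766676]
```

View pics/wrist2.png

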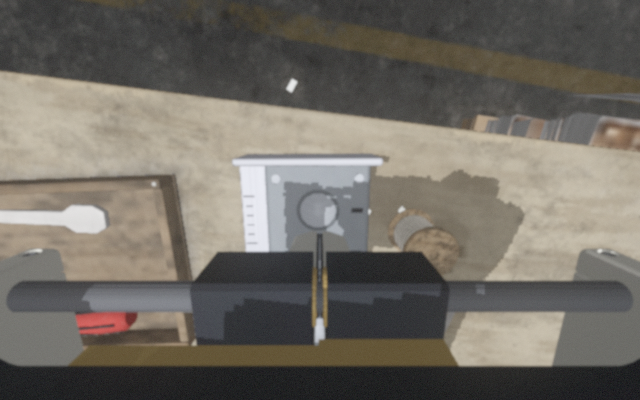

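View pics/sc2.png

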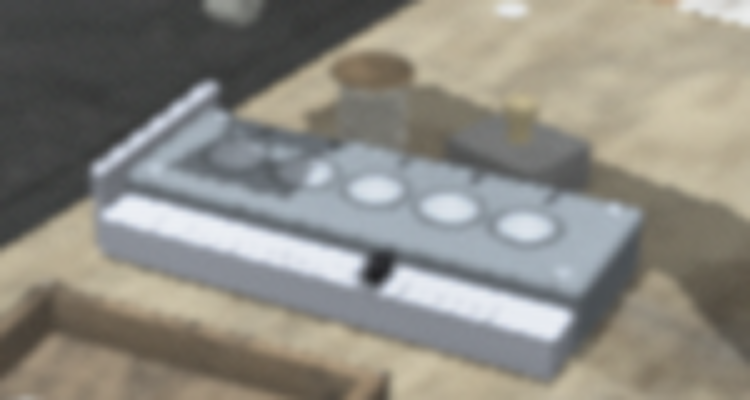

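```bash
python3 - <<'E'
import numpy as np, sys
sys.argv=["x","2"]
exec(open("fit.py").read().split("c=dict")[0])
c=dict(np.load("w2.npz"))
print(bp(c,(318,210),41), [bp(c,q,41).round(1).tolist() for q in [(297.5,210),(339,210),(318,191),(318,230)]])
for h in(112,117,118): 
    w=c["R"]@np.array([586.1,-293.9,h])+c["t"]; w=c["K"]@w; print((w/w[2])[:2])
print(bp(c,(309,160),52))
E
python3 st.py
```

```text
[ 587.15718315 -292.30322515   41.        ] [[585.0, -274.8, 41.0], [589.3, -310.3, 41.0], [603.8, -290.3, 41.0], [569.1, -294.5, 41.0]]
[319.92434955 243.12896377]
[319.94733512 246.2863476 ]
[319.95208271 246.93849402]
[ 630.05111954 -280.07273655   52.        ]
5.4 [ 586.51 -292.91  124.67] 6.97 [ 0.  0. -1.] [ 0.71 -1.08  0.4 ] 0.006922223310315481
k0 [ 586.4 -293.1   49. ] tool cm [-0.01  0.01  7.57]
k1 [ 546.7 -297.9   49. ] tool cm [-4.01  0.02  7.57]
k2 [ 507.  -302.8   49. ] tool cm [-8.01  0.02  7.57]
```

```bash
python3 -m jog '[{"fingers":0,"linear":[0,0,0.8],"twist":0},{"fingers":0,"linear":[0,0,2.2],"twist":0},{"fingers":0,"linear":[0,0,3.6],"twist":0},{"fingers":0,"linear":[0,0,4.8],"twist":0},{"fingers":0,"linear":[0,0,5.7],"twist":0},{"fingers":0,"linear":[0,0,6.2],"twist":0},{"fingers":0,"linear":[0,0,6.4],"twist":0},{"fingers":0,"linear":[0,0,6.4],"twist":0},{"fingers":0,"linear":[0,0,6.4],"twist":0}]'
python3 st.py
```

```text
clock: 6.3
ee_pos: [586.9, -293.1, 61.2]
tcp_rot: [0.998, 0.061, 0.001, 0.0]
ft_force: [-0.5, -0.6, 0.5]
finger_gap: 0.002
6.3 [ 586.9  -293.14   61.23] 6.97 [ 1.1e-03 -4.0e-04 -1.0e+00] [-0.52 -0.58  0.54] 0.0016277121118516993
k0 [ 586.4 -293.1   49. ] tool cm [-0.05 -0.02  1.22]
k1 [ 546.7 -297.9   49. ] tool cm [-4.05 -0.01  1.22]
k2 [ 507.  -302.8   49. ] tool cm [-8.05 -0.01  1.21]
```

```bash
python3 -m jog '[{"fingers":0,"linear":[0,0,0.2],"twist":0},{"fingers":0,"linear":[0,0,0.4],"twist":0},{"fingers":0,"linear":[0,0,0.6],"twist":0},{"fingers":0,"linear":[0,0,0.75],"twist":0},{"fingers":0,"linear":[0,0,0.85],"twist":0},{"fingers":0,"linear":[0,0,0.9],"twist":0},{"fingers":0,"linear":[0,0,0.9],"twist":0}]'
python3 st.py
```

```text
clock: 7.0
ee_pos: [586.6, -293.0, 51.7]
tcp_rot: [0.998, 0.061, 0.0, 0.0]
ft_force: [0.2, 0.7, 1.3]
finger_gap: 0.005
7.0 [ 586.6  -292.97   51.7 ] 6.97 [ 3.e-04 -1.e-04 -1.e+00] [0.24 0.69 1.28] 0.00522991756399461
k0 [ 586.4 -293.1   49. ] tool cm [-0.02  0.01  0.27]
k1 [ 546.7 -297.9   49. ] tool cm [-4.02  0.01  0.27]
k2 [ 507.  -302.8   49. ] tool cm [-8.02  0.01  0.27]
```

```bash
python3 -m jog '[{"fingers":0,"linear":[0,0,0.07],"twist":0},{"fingers":0,"linear":[0,0,0.14],"twist":0},{"fingers":0,"linear":[0,0,0.2],"twist":0},{"fingers":0,"linear":[0,0,0.23],"twist":0},{"fingers":0,"linear":[0,0,0.23],"twist":0}]'
python3 st.py|head -1
```

```text
clock: 7.5
ee_pos: [586.6, -293.0, 49.4]
tcp_rot: [0.998, 0.061, 0.0, 0.0]
ft_force: [0.1, 0.3, 0.9]
finger_gap: 0.004
7.5 [ 586.59 -292.95   49.35] 6.97 [ 2.e-04 -0.e+00 -1.e+00] [0.11 0.29 0.92] 0.003850036645229976
```

```bash
python3 -m jog '[{"fingers":0,"linear":[0,0,0.03],"twist":0},{"fingers":0,"linear":[0,0,0.06],"twist":0},{"fingers":0,"linear":[0,0,0.08],"twist":0},{"fingers":0,"linear":[0,0,0.08],"twist":0}]'
python3 st.py|head -1
```

```text
clock: 7.9
ee_pos: [586.6, -293.0, 49.0]
tcp_rot: [0.998, 0.061, 0.0, 0.0]
ft_force: [0.1, -0.3, 4.2]
finger_gap: 0.004
7.9 [ 586.62 -292.99   48.97] 6.97 [ 4.e-04 -1.e-04 -1.e+00] [ 0.1  -0.34  4.17] 0.003697324185474466
```

Run:
```python
import cv2
from plant import optics
im=optics.get_image("scene")
cv2.imwrite("pics/sc3.png",cv2.resize(im[140:240,280:430,::-1],None,fx=5,fy=5,interpolation=cv2.INTER_CUBIC))
```

```text
(no output)
```

View pics/sc3.png

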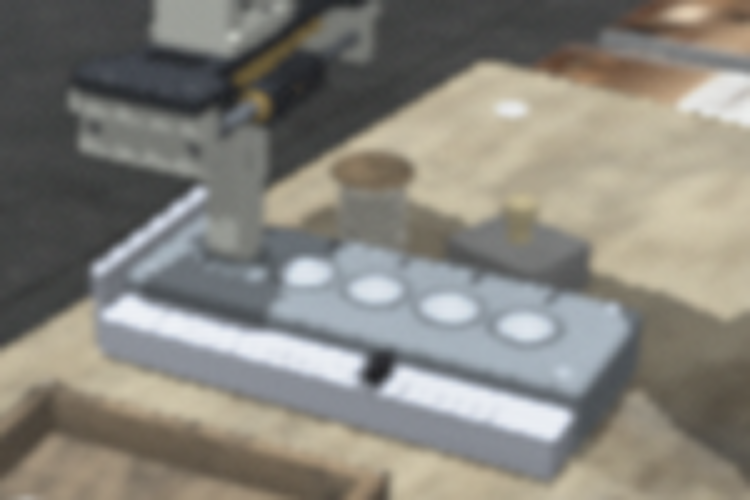

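Key 1 bottomed at TCP z 49.0 with 4 N, as the geometry predicts. Now I stroke on to key 2, skimming a few millimetres above the deck, and press there.

```bash
python3 -m jog '[{"fingers":0,"linear":[-0.2,0,-0.3],"twist":0},{"fingers":0,"linear":[-0.8,0,-0.45],"twist":0},{"fingers":0,"linear":[-1.5,0,-0.45],"twist":0},{"fingers":0,"linear":[-2.2,0,-0.45],"twist":0},{"fingers":0,"linear":[-2.9,0,-0.45],"twist":0},{"fingers":0,"linear":[-3.5,0,-0.4],"twist":0},{"fingers":0,"linear":[-3.9,0,-0.35],"twist":0},{"fingers":0,"linear":[-4,0,-0.25],"twist":0},{"fingers":0,"linear":[-4,0,-0.12],"twist":0},{"fingers":0,"linear":[-4,0,-0.03],"twist":0},{"fingers":0,"linear":[-4,0,0],"twist":0},{"fingers":0,"linear":[-4,0,0],"twist":0}]'
python3 st.py
```

```text
clock: 9.15
ee_pos: [546.5, -298.1, 48.9]
tcp_rot: [0.998, 0.061, -0.0, 0.0]
ft_force: [-0.4, -0.7, 4.7]
finger_gap: 0.001
9.15 [ 546.48 -298.11   48.9 ] 6.96 [-7.e-04 -3.e-04 -1.e+00] [-0.38 -0.67  4.73] 0.0013763741544300283
k0 [ 586.4 -293.1   49. ] tool cm [ 4.02 -0.02 -0.01]
k1 [ 546.7 -297.9   49. ] tool cm [ 0.02 -0.02 -0.01]
k2 [ 507.  -302.8   49. ] tool cm [-3.98 -0.01 -0.01]
```

Key 2 is bottomed the same way. On to key 3, stopping at its centre.

```bash
python3 -m jog '[{"fingers":0,"linear":[-0.2,0,-0.3],"twist":0},{"fingers":0,"linear":[-0.8,0,-0.45],"twist":0},{"fingers":0,"linear":[-1.5,0,-0.45],"twist":0},{"fingers":0,"linear":[-2.2,0,-0.45],"twist":0},{"fingers":0,"linear":[-2.9,0,-0.45],"twist":0},{"fingers":0,"linear":[-3.5,0,-0.4],"twist":0},{"fingers":0,"linear":[-3.8,0,-0.35],"twist":0},{"fingers":0,"linear":[-3.9,0,-0.25],"twist":0},{"fingers":0,"linear":[-3.9,0,-0.12],"twist":0},{"fingers":0,"linear":[-3.9,0,-0.03],"twist":0},{"fingers":0,"linear":[-3.9,0,0],"twist":0},{"fingers":0,"linear":[-3.9,0,0],"twist":0}]'
python3 st.py
```

```text
clock: 10.35
ee_pos: [508.0, -302.8, 48.9]
tcp_rot: [0.998, 0.061, -0.0, 0.0]
ft_force: [-0.3, -1.2, 3.8]
finger_gap: 0.004
10.35 [ 508.03 -302.81   48.88] 6.97 [-2.e-04 -4.e-04 -1.e+00] [-0.26 -1.18  3.75] 0.004444860129347567
k0 [ 586.4 -293.1   49. ] tool cm [ 7.9  -0.02 -0.01]
k1 [ 546.7 -297.9   49. ] tool cm [ 3.9  -0.02 -0.01]
k2 [ 507.  -302.8   49. ] tool cm [-0.1  -0.01 -0.01]
```

Key 3 is down. I lift straight up, then move away so I can see the row.

```bash
python3 -m jog '[{"fingers":0,"linear":[0,0,-0.5],"twist":0},{"fingers":0,"linear":[0,0,-2],"twist":0},{"fingers":0,"linear":[0,0,-4.5],"twist":0},{"fingers":0,"linear":[0,0,-8],"twist":0},{"fingers":0,"linear":[0,0,-11.5],"twist":0},{"fingers":0,"linear":[-2,0.5,-14.5],"twist":0},{"fingers":0,"linear":[-4,1,-16.5],"twist":0},{"fingers":0,"linear":[-5.5,1.5,-17.5],"twist":0},{"fingers":0,"linear":[-6,2,-18],"twist":0},{"fingers":0,"linear":[-6,2,-18],"twist":0},{"fingers":0,"linear":[-6,2,-18],"twist":0},{"fingers":0,"linear":[-6,2,-18],"twist":0}]'
python3 - <<'E'
import cv2,numpy as np
from plant import optics
a=optics.get_image("scene"); b=optics.get_image("wrist")
cv2.imwrite("pics/sc4.png",cv2.resize(a[160:240,280:430,::-1],None,fx=5,fy=5,interpolation=cv2.INTER_CUBIC))
cv2.imwrite("pics/wrist4.png",b[:,:,::-1])
t=optics.get_image("top"); cv2.imwrite("pics/top4.png",cv2.resize(t[130:280,190:430,::-1],None,fx=3,fy=3,interpolation=cv2.INTER_CUBIC))
for n in ("spool","weight","tape","pointer_tip"):print(n,[(np.round(x["position"],0),round(x["p"],2)) for x in optics.landmark_of("top",n)[:2]])
E
```

```text
clock: 11.55
ee_pos: [451.4, -328.5, 227.2]
tcp_rot: [0.998, 0.062, -0.001, -0.001]
ft_force: [0.7, -0.2, -0.3]
finger_gap: 0.004
spool [(array([ 561., -390.,   -1.]), 0.92)]
weight []
tape []
pointer_tip []
```

View pics/sc4.png

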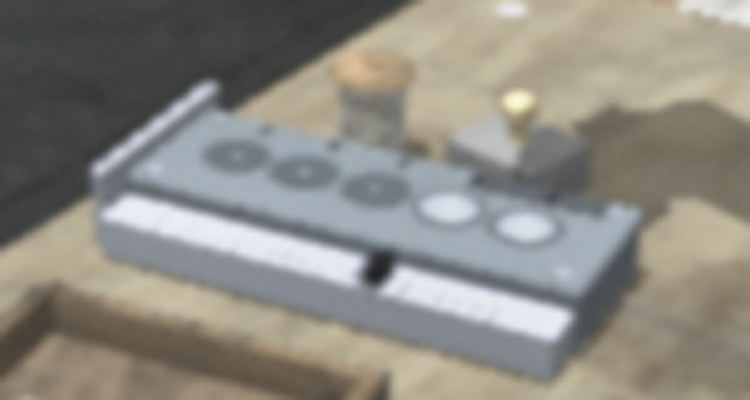

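View pics/wrist4.png

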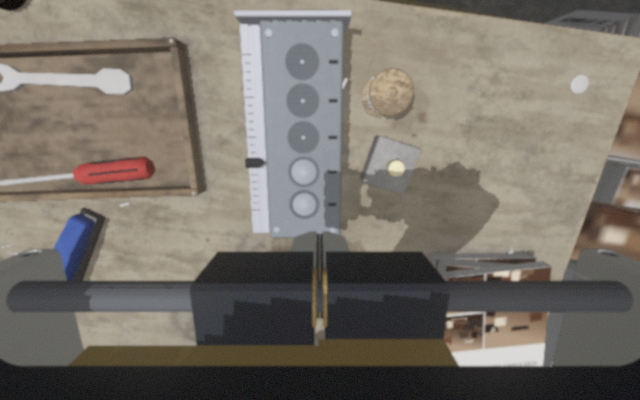

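The pictures show keys 1–3 sunk and dark at wrist pixels (302,61), (302,100) and (303,138). Keys 4 and 5 are up and bright at (303,171) and (303,204). The pointer is still at (255,163), before key 4's centre, and the spool and weight have not moved. I hand the job in.

```bash
python3 st.py | head -1; python3 -c "
from plant import sign_off
print(sign_off())"
```

```text
11.9 [ 451.07 -329.44  228.37] 6.99 [-2.e-04  3.e-04 -1.e+00] [ 0.07  0.45 -0.54] 0.007020863642767245
the job is handed in; nothing more can be done
None
```

I pressed keys 1, 2 and 3 from the side guide fully down in one pass with closed fingers, left keys 4 and 5 up, and handed the job in at 11.9 s. I skimmed about 4–5 mm above the deck between keys and pressed down at each centre, rather than sliding in constant contact.

- **Pointer reading:** about 109 mm from the first key by the wrist camera. The top camera's key positions gave about 105 mm. Both put it between keys 3 and 4.
- **Presses:** each key stopped the fingers at TCP z of about 48.9–49.0 mm, which matches fully down, with about 4–5 N at the end of each press.
- **Final pictures:** keys 1–3 are sunk and keys 4 and 5 are raised. The pointer, spool and weight look unmoved, and the robot is clear of everything.
- **Checks that failed or are missing:** in the last top view only the spool was detected, about where it stands. The arm was over the scene, and the network did not report the weight, tape or pointer. The weight and pointer I judged by eye. The tape was not rechecked after the stroke, but the arm never came near it.

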